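Fit the C-clip on the roll spindle

TASK

Take the red-handled steel C-clip from its block and slide it, gap downwards, sideways onto the spindle of the blue roll stand, finding the yellow groove by feel, until it is fully home in the groove. Then slide the paper roll along the spindle until it rests against the clip, and let go. Do not force anything and leave the other things on the bench alone.

Things in the scene. Friction and masses are not known exactly. Their poses are not given: they have to be found in the camera images.
- clip_center (a point): C-clip, 70 to 120 g, upright: bare steel C below, red plastic grip tab above; 80 mm high, 32 mm wide (x), 12 mm thick (y). This point is half-way up (feet 40 mm below). The tab, 24 mm (x) by 12 mm (y), reaches from 3 mm below this point to 40 mm above it: grip it about 21 mm above, on its two faces 12 mm apart. Either way round is good.
- clip_bore (a point): Centre of the round bore (radius 8 mm) of the clip's C, 16 mm below clip_center and 24 mm above the feet. Below the bore the gap between the two legs is 14 mm wide and opens straight down; its lowest 4 mm flare to about 21 mm. Let go when home, the clip hangs stably: its weight is in the legs.
- holder: Black block fixed to the bench, 70 (x) by 60 (y) by 18 mm high; origin at the centre of its underside. The clip stands loosely in its slot, which runs along x, 15 mm wide and 12 mm deep, floor 6 mm above the bench; the clip lifts straight out.
- stand: Blue roll stand fixed to the bench: base 130 (x) by 400 (y) by 16 mm; cheeks 50 mm wide at y = -180 and +180 mm, tops 12 mm above the spindle's axis. Origin at the centre of its underside. A rigid level steel spindle, 20 mm in diameter, runs along its y, axis 130 mm up, turned down in one place to a yellow groove 15 mm long and 12 mm in diameter.
- spindle_mark (a point): Point on the spindle's axis at stand y = -92 mm, axes as the stand's. The groove's middle lies 6 to 38 mm from here towards +y, unmeasured: find it by feel. Off the groove the clip's mouth rides on the spindle, clip_center about 43 mm above the axis; at the groove it drops in, and fully home its crown rests on the neck, clip_center 14 mm above the axis, clip y along stand y.
- roll_center (a point): Centre of the brown paper roll, on the spindle's axis: diameter 90 mm, 40 mm wide along the stand's y, axes as the stand's. It starts at stand y = 40 to 90 mm, slides along the spindle with about 2 N of drag, stays where it is left, and is stopped at the groove only by a fitted clip.
- roll_far_face (a point): Centre of the roll's +y face, 20 mm from roll_center, the one away from the groove: push the roll here towards -y with shut fingers reaching down beside its upper part, above the spindle.
- calculator: Grey desk calculator, 150 by 105 by 16 mm, loose; origin at the centre of its underside. Leave it alone.
- carton: Open cardboard carton, 140 by 110 by 90 mm, loose; origin at the centre of its underside. Leave it alone.
- spare_tape: Spare roll of amber tape lying flat, 90 mm in diameter, 48 mm high, loose; origin at the centre of its underside. Leave it alone.

How it is judged:
On the way, in this order (a step that is already met when the one before it is completed fails the run):
1. the clip is lifted out of its block in the fingers (height (world z) of clip_center above 0.08 m and contact force between the fingers and clip above 0.5 N), for 0.2 s.
2. the clip is fully home in the groove (z of clip_center in the frame of spindle_mark between 0.009 and 0.017 m and x of clip_center in the frame of spindle_mark between -0.006 and 0.006 m and y of clip_center in the frame of spindle_mark between 0 and 0.044 m and angle between clip_center's own z axis and vertical below 0.25 rad), for 0.2 s.
3. the roll rests against the clip (all of step 2 and y of clip_center in the frame of roll_center between -0.03 and -0.022 m), for 0.2 s.
At the end, for the whole second after the job is handed in: The clip sits upright (within 0.25 rad) and fully home in the groove (its centre within 3 mm above and 5 mm below the home height, 14 mm above the axis, and within 6 mm of the axis sideways), the roll's face within 4 mm of the clip, everything released and at rest (all of step 3 and contact force between the fingers and clip below 0.1 N and linear speed of clip below 0.02 m/s); the robot touches nothing.
It fails at once if while the clip is being fitted, it is pressed on the stand or spindle with more than 30 N (contact force between clip and stand above 30 N and y of clip_center in the frame of roll_center below -0.032 m).
It fails at once if the robot presses on the stand, spindle or roll with more than 35 N (contact force between any of the arm, the fingers and stand above 35 N).
It fails at once if the calculator, carton or spare tape roll is moved more than 20 mm (distance of any of calculator, carton, spare_tape from where it was at the start of the episode above 0.02 m).
It also fails if it takes over 67 s, if anything falls off the work surface, if the arm or the gripper's body presses on something with over 40 N, if the wrist force passes 120 N, or if a joint passes its speed limit or range.

ROBOT

A 6-joint arm with a two-finger parallel gripper is mounted at the origin on the work surface. World frame = base frame: x ahead of the robot, y to its left, z up, the work surface at z = 0. Lengths are in m, angles in rad, forces in N, time in s.
With the tool pointing down it reaches from about 0.3 to 0.775 m from the base axis. Payload 14.6 kg.
Tool frame: the origin (TCP) lies at the very end of the fingers, on their centre line; the grasp point (between the pads) lies 19 mm behind it; z points along the fingers, y is the line along which they close (so a half turn about z gives the same grasp; the last joint's range is limited). The gripper opens to 85 mm and grips with 20 to 120 N. Pads are 22 mm wide; open, the fingers measure 114 mm over their backs; the gripper's body (76 mm by 85 mm) begins 54 mm behind the grasp point. The pads swing forward as they close: fully open they stand 13 mm farther back than shut.
Start: joints at [-1.225, 0.3, 1.521, -0, 1.321, -0.067], TCP at [0.221, -0.504, 0.231] pointing down, gripper open.
Joint ranges: [-3.03, 3.03], [-0.79, 2.21], [0.23, 2.52], [-1.04, 4.18], [0, 3.07], [-2.55, 2.55]. Speed limits (rad/s): [2.22, 2.22, 2.57, 3.14, 3.14, 3.14].

INTERFACE

Orientations are given as [roll, pitch, yaw] about the fixed x, y, z axes, in that order (R = Rz(yaw) Ry(pitch) Rx(roll)).
In Python, from plant import status, cams, hand_in gives the robot as it stands.
- The arm moves only by the tool play_rows, never from a script. Its argument "commands" is text: rows parted by semicolons, each of 7 numbers parted by spaces: the shift along the world's x, y, z as a fraction of full scale, then the turn, a rotation vector about the world's x, y, z as a fraction of full scale, then the gripper's target within -1 to 1 (fully open at 1, half-way at 0, shut at -1). A call has 1 to 8 rows; each row is the pose to reach, as a shift and turn from the pose commanded when the call began, turning the shorter way round; what a row does not reach only later rows make up. Full scale, the value 1, is 100 mm for a shift and 360 degrees for a turn. A row lasts 1/10 s, in which the tool goes at most 50 mm and 8.59 degrees, less where a joint would pass 70% of its speed; a pose out of reach is approached as far as the arm can. A call with a number of a shift or a turn outside -1 to 1 is refused whole. A call with a gripper value outside its range is refused whole. The fingers move at their own pace and stop on an object; "grip_force" is the grip in N (left out, the last holds). Time passes only in rows, so rows that repeat a pose let the fingers close. It gives the time, the measured TCP pose, the force, the opening and the grip force at its end, in the units of the state.
- status.observe(): the state, without advancing time (a new reading comes with each control period).
- cams.read_camera(name): name is "scene" or "side" or "wrist"; returns (picture, depth): 384x512x3 uint8, red, green, blue; 384x512 float32, m along the optical axis (not along the pixel's ray), 0 where there is no reading.
- cams.camera_params(name): a dict with "vfov" (degrees; the focal length in pixels is half the picture's height over the tangent of half this angle, whatever the lens; pixels are square), "cx", "cy" (the principal point, pixels), "camera_from_world" (4x4, takes a point from world to camera coordinates). Camera axes: x right, y up, looking along -z (the intrinsics and any distortion apply to the point x, -y, -z); pixel columns grow to the right and rows downward; lengths in m; the calibration is good to about 2 mm. The wrist camera is an equidistant fisheye: a pixel r from the principal point sees the ray r / f radians off the axis. A picture is of the moment at which its call begins: read the wrist's pose just before it. camera_params takes no time and is no camera call; for the wrist camera it gives the pose at the moment of the call.
- hand_in(): hands the job in; it is judged then, once.
The state is a dict: "t": time; "joint_positions": joint angles; "joint_velocities": joint speeds; "effort": joint torques, N m; "eef_pos": TCP position; "orientation": TCP orientation; "force": force on the tool from outside, world axes, zero at the start; "torque": the same for the moment, N m; "grip_width": finger opening in m; "gripper_force": force on a finger pad.
Only numpy, scipy, OpenCV 4.12 (cv2) and the standard library are available. Lean on these libraries where they do the work, as an engineer would, in place of code of your own. Each camera call takes 0.05 s, during which the arm holds its last target. There are 200 camera calls.

## Working session

There is one attempt and no reset: what is moved stays moved. The work goes in short steps, Python scripts to look and compute and a tool call to move; the robot and the scene stay as the last step left them, time stands still between calls to the robot, and variables do not carry over. Pictures are saved under pics/ and viewed, at most 10 in all, crops included, and the job is handed in when it is done.

Besides the shell and the picture viewer there is one more tool, called after ">>>" in YAML: its name, and indented under it one key for each argument. play_rows: Moves the arm, as the interface text tells. Its arguments: {"type":"object","properties":{"commands":{"type":"string"},"grip_force":{"type":"number"}},"required":["commands"]}

```bash
mkdir -p pics
cat > h.py <<'E'
import numpy as np, cv2
from plant import status, cams, hand_in
def grab(name):
    P=cams.camera_params(name); im,d=cams.read_camera(name); np.savez(f'{name}.npz',im=im,d=d,T=P['camera_from_world'],v=P['vfov'],cx=P['cx'],cy=P['cy']); return im,d
def load(name): return np.load(f'{name}.npz')
def cloud(name):
    z=load(name); d=z['d']; H=d.shape[0]; f=H/2/np.tan(np.radians(z['v'])/2)
    v,u=np.mgrid[:d.shape[0],:d.shape[1]]; x=(u-z['cx'])/f; y=(v-z['cy'])/f
    if name=='wrist':
        r=np.hypot(x,y)+1e-9; s=np.tan(r)/r; x=x*s;y=y*s
    p=np.stack([x*d,-y*d,-d,np.ones_like(d)],-1)
    return (p@np.linalg.inv(z['T']).T)[...,:3]
E
python3 - <<'E'
from h import *
print(status.observe())
a,_=grab('scene'); b,_=grab('side')
for n,i in(('scene',a),('side',b)): cv2.imwrite(f'pics/{n}0.png',cv2.resize(i[...,::-1],(800,600)))
for n in('scene','side'):
    z=load(n); print(n,np.linalg.inv(z['T'])[:3,3],z['v'])
E
```

```text
{'t': 0.0, 'joint_positions': array([-1.22461898e+00,  3.00477025e-01,  1.52156017e+00, -1.77162605e-05,
        1.32071421e+00, -6.65987697e-02]), 'joint_velocities': array([ 0.00083474, -0.00135243, -0.00131607,  0.00051048, -0.00061651,
        0.00135675]), 'effort': array([ 1.61362973e-04, -5.43496406e+01, -3.61802316e+01, -1.10887702e-04,
        3.90559624e-03, -4.22992048e-05]), 'eef_pos': array([ 0.2205509 , -0.50359285,  0.23072691]), 'orientation': array([-3.14043532e+00, -5.99927975e-05,  4.12780480e-01]), 'force': array([-0.55310709, -0.09091083,  0.09456472]), 'torque': array([0.00325159, 0.01481104, 0.00492891]), 'gripper_force': 0.0, 'grip_width': 0.08553201668592555}
scene [1.16715642 0.24356598 0.78741867] 51.02495255454779
side [0.42604553 0.87578733 1.07300245] 50.20772273306874
```

View pics/scene0.png

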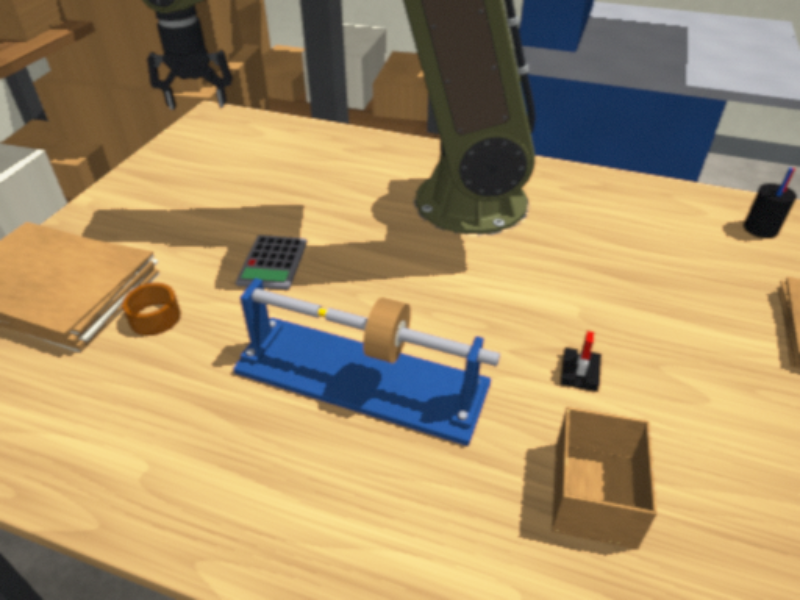

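View pics/side0.png

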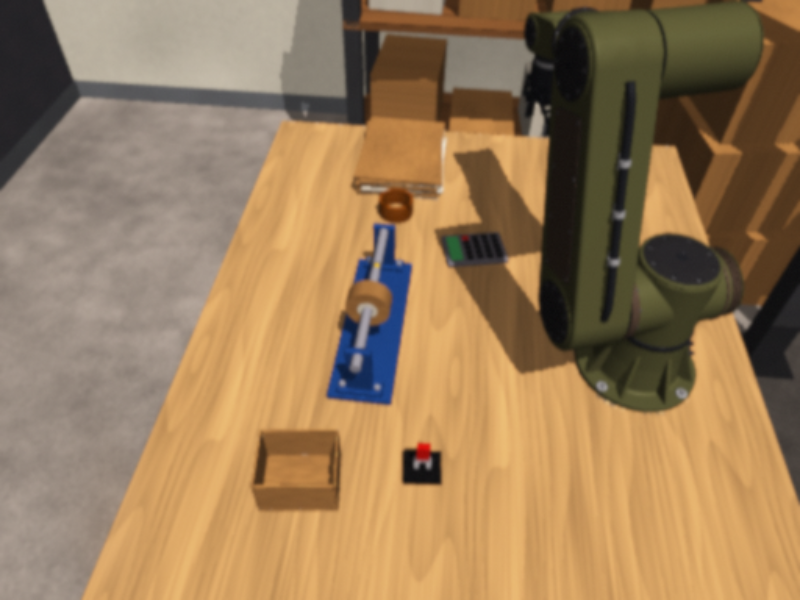

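The scene view (800x600) shows the stand with its yellow groove at about (322,313), the roll at (387,330), the clip at (585,355), the carton at (602,475), the tape at (151,308) and the calculator at (272,260). The side view agrees. Next I'll measure them from depth.

Run:
```python
from h import *
for n in('scene','side'):
    c=cloud(n); z=load(n); hsv=cv2.cvtColor(z['im'],cv2.COLOR_RGB2HSV); h,s,v=[hsv[...,i].astype(int) for i in range(3)]
    R=(c[...,0]>.2)&(c[...,0]<.85)&(abs(c[...,1])<.7)&(z['d']>0)
    Z=c[...,2]
    M=dict(red=((h<6)|(h>174))&(s>190)&(v>120)&(Z>.03)&(c[...,1]>0.1),
      base=(h>100)&(h<125)&(s>150)&(abs(Z-.016)<.006),
      cheek=(h>100)&(h<125)&(s>150)&(Z>.06),
      spindle=(s<60)&(Z>.115)&(Z<.15)&(v>90),
      yellow=(h>22)&(h<33)&(s>150)&(Z>.11)&(Z<.15),
      roll=(h>5)&(h<22)&(s>60)&(Z>.10)&(Z<.19)&(c[...,1]<.15),
      black=(v<50)&(Z>.013)&(Z<.024)&(c[...,1]>.15))
    for k,m in M.items():
        p=c[m&R]
        if len(p)<3: print(n,k,len(p));continue
        r=cv2.minAreaRect(p[:,:2].astype(np.float32))
        print(n,k,len(p),'med',p.mean(0).round(4),'lo',np.percentile(p,2,0).round(3),'hi',np.percentile(p,98,0).round(3),'rect',np.round(r[0],4),np.round(r[1],3),round(r[2],1))
    p=c[M['spindle']&R]; q=np.polyfit(p[:,1],p[:,0],1); print('spindle x=',q, 'yaw',np.degrees(np.arctan(-q[0])))
    np.save(n+'_sp.npy',p)
```

```text
scene red 65 med [0.4353 0.2953 0.0754] lo [0.421 0.291 0.052] hi [0.441 0.3   0.089] rect [0.43   0.2949] [0.025 0.01 ] 3.8
scene base 5326 med [ 0.5709 -0.0298  0.017 ] lo [ 0.503 -0.205  0.013] hi [0.625 0.151 0.02 ] rect [ 0.5615 -0.0364] [0.394 0.13 ] 89.1
scene cheek 529 med [ 0.5706 -0.0531  0.1063] lo [ 0.538 -0.218  0.062] hi [0.589 0.149 0.145] rect [ 0.5612 -0.037 ] [0.372 0.049] 88.5
scene spindle 1086 med [ 0.5649 -0.0097  0.1375] lo [ 0.551 -0.206  0.128] hi [0.578 0.172 0.143] rect [ 0.5712 -0.0238] [0.4   0.069] 89.4
scene yellow 19 med [ 0.5605 -0.0941  0.1353] lo [ 0.554 -0.099  0.131] hi [ 0.564 -0.089  0.138] rect [ 0.5589 -0.0938] [0.011 0.01 ] 5.3
scene roll 945 med [0.5782 0.008  0.1522] lo [ 0.526 -0.162  0.109] hi [0.606 0.087 0.177] rect [ 0.5716 -0.0431] [0.09  0.362] 9.0
scene black 297 med [0.4359 0.2937 0.0189] lo [0.4   0.267 0.014] hi [0.464 0.322 0.022] rect [0.4318 0.2937] [0.068 0.055] 4.5
spindle x= [0.01845927 0.56509536] yaw -1.0575181683235164
side red 71 med [0.4256 0.2989 0.076 ] lo [0.416 0.291 0.053] hi [0.435 0.303 0.088] rect [0.4259 0.2968] [0.02  0.012] 6.8
side base 1493 med [ 0.5445 -0.0013  0.0156] lo [ 0.498 -0.21   0.011] hi [0.618 0.16  0.02 ] rect [ 0.5574 -0.0344] [0.398 0.122] 88.8
side cheek 278 med [0.5545 0.066  0.1052] lo [ 0.536 -0.215  0.061] hi [0.584 0.151 0.144] rect [ 0.5595 -0.0325] [0.37 0.05] 89.5
side spindle 481 med [ 0.5563 -0.0014  0.137 ] lo [ 0.529 -0.212  0.123] hi [0.573 0.176 0.145] rect [ 0.5452 -0.024 ] [0.063 0.405] 0.0
side yellow 1
side roll 612 med [0.5274 0.0224 0.1526] lo [ 0.209 -0.048  0.105] hi [0.599 0.091 0.18 ] rect [0.3903 0.0036] [0.14  0.415] 78.4
side black 240 med [0.4267 0.3044 0.0179] lo [0.396 0.27  0.014] hi [0.457 0.326 0.022] rect [0.4263 0.297 ] [0.061 0.06 ] 4.0
spindle x= [0.02066077 0.55637864] yaw -1.1836063332873938
```

>>> play_rows:
  commands: "0.5 0.35 0.1 0 0 -0.02 1; 0.7 0.7 0.2 0 0 -0.04 1; 0.8 1 0.2 0 0 -0.053 1; 0.8 1 0.2 0 0 -0.053 1"

```text
t: 0.5
eef_pos: [0.3021, -0.401, 0.2516]
orientation: [-3.141, -0.0, 0.08]
force: [-0.5, -0.5, -0.7]
grip_width: 0.0853
gripper_force: 0.0
```

>>> play_rows:
  commands: "0.2 0.5 0 0 0 0 1; 0.4 1 0 0 0 0 1; 0.4 1 0 0 0 0 1"

```text
t: 0.8
eef_pos: [0.3415, -0.3009, 0.2512]
orientation: [-3.141, -0.0, 0.083]
force: [-0.4, -0.2, -0.3]
grip_width: 0.0852
gripper_force: 0.0
```

>>> play_rows:
  commands: "0.2 0.5 0 0 0 0 1; 0.4 1 0 0 0 0 1; 0.4 1 0 0 0 0 1"

```text
t: 1.1
eef_pos: [0.3816, -0.2011, 0.2512]
orientation: [-3.141, -0.0, 0.083]
force: [-0.8, -0.7, 0.1]
grip_width: 0.0852
gripper_force: 0.0
```

>>> play_rows:
  commands: "0.15 0.5 0 0 0 0 1; 0.3 1 0 0 0 0 1; 0.3 1 0 0 0 0 1"

```text
t: 1.4
eef_pos: [0.4115, -0.1009, 0.2512]
orientation: [-3.141, -0.0, 0.084]
force: [-0.2, 0.2, -0.8]
grip_width: 0.085
gripper_force: 0.0
```

>>> play_rows:
  commands: "0 0.5 0 0 0 0 1; 0 1 0 0 0 0 1; 0 1 0 0 0 0 1"

```text
t: 1.7
eef_pos: [0.4106, -0.0007, 0.2512]
orientation: [-3.141, 0.0, 0.085]
force: [-0.4, -0.6, 0.2]
grip_width: 0.0854
gripper_force: 0.0
```

>>> play_rows:
  commands: "0 0.5 0 0 0 0 1; 0 1 0 0 0 0 1; 0 1 0 0 0 0 1"

```text
t: 2.0
eef_pos: [0.4108, 0.0991, 0.2512]
orientation: [-3.141, 0.0, 0.085]
force: [0.4, -0.8, 1.3]
grip_width: 0.0853
gripper_force: 0.0
```

>>> play_rows:
  commands: "0 0.5 0 0 0 0 1; 0 1 0 0 0 0 1; 0 1 0 0 0 0 1"

```text
t: 2.3
eef_pos: [0.411, 0.1988, 0.2509]
orientation: [-3.141, 0.001, 0.084]
force: [0.4, -0.8, 0.3]
grip_width: 0.0855
gripper_force: 0.0
```

>>> play_rows:
  commands: "0 0.5 -0.2 0 0 0 1; 0.1 1 -0.5 0 0 0 1; 0.2 1 -1 0 0 0 1; 0.2 1 -1 0 0 0 1; 0.2 1 -1 0 0 0 1"

```text
t: 2.8
eef_pos: [0.4311, 0.2946, 0.1503]
orientation: [3.14, 0.003, 0.079]
force: [0.3, -0.3, 0.6]
grip_width: 0.085
gripper_force: 0.0
```

Run:
```python
from h import *
s=status.observe(); print(s['eef_pos'],s['orientation'],s['force'])
im,d=grab('wrist'); cv2.imwrite('pics/wrist1.png',cv2.resize(im[...,::-1],(800,600)))
c=cloud('wrist'); hsv=cv2.cvtColor(im,cv2.COLOR_RGB2HSV); h,s,v=[hsv[...,i].astype(int) for i in range(3)]
m=((h<6)|(h>174))&(s>170)&(v>80)&(d>0)&(c[...,2]>.075)&(c[...,2]<.1)
for nm,m in(('top',m),('blk',(v<60)&(abs(c[...,2]-.018)<.004)&(d>0))):
  p=c[m];print(nm,len(p),p.mean(0) if len(p) else 0)
  if len(p)>3:print(cv2.minAreaRect(p[:,:2].astype(np.float32)))
```

```text
[0.43111965 0.29457428 0.15029584] [3.13994787e+00 2.85410485e-03 7.88307821e-02] [ 0.31352428 -0.28635602  0.57592672]
top 457 [0.42799956 0.29397224 0.08556203]
((0.427254319190979, 0.2937556803226471), (0.02396700158715248, 0.011442835442721844), 3.9826571941375732)
blk 7395 [0.47071594 0.20497413 0.01707307]
((0.35352855920791626, 0.31924450397491455), (0.5380997657775879, 0.6742179989814758), 0.3583887219429016)
```

View pics/wrist1.png

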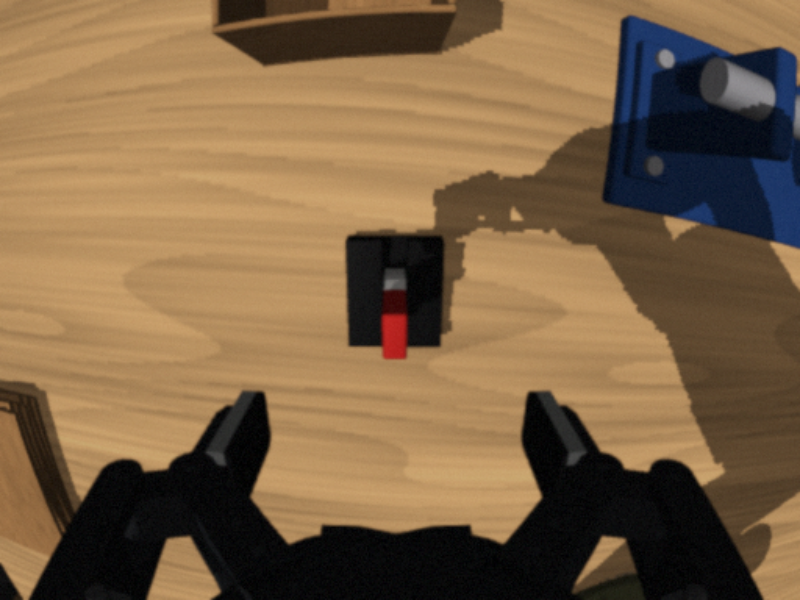

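The wrist view shows the red tab at (395,335), centred between the fingers, with the slot in line. The tab top is at (0.4275, 0.294) and z 0.086, as it must be. Descending to grip.

>>> play_rows:
  commands: "-0.03 -0.005 -0.4 0 0 0 0.2; -0.03 -0.005 -0.7 0 0 0 0.2; -0.03 -0.005 -0.9 0 0 0 0.2; -0.03 -0.005 -1 0 0 0 0; -0.03 -0.005 -1 0 0 0 -0.3; -0.03 -0.005 -1 0 0 0 -0.3"
  grip_force: 40

```text
t: 3.45
eef_pos: [0.4286, 0.2958, 0.0532]
orientation: [-3.14, -0.002, 0.079]
force: [-0.6, 0.8, 0.6]
grip_width: 0.0297
gripper_force: 0.0
```

>>> play_rows:
  commands: "0 0 -0.02 0 0 0 -1; 0 0 -0.02 0 0 0 -1; 0 0 -0.02 0 0 0 -1; 0 0 -0.02 0 0 0 -1; 0 0 -0.02 0 0 0 -1; 0 0 -0.02 0 0 0 -1; 0 0 -0.02 0 0 0 -1; 0 0 -0.02 0 0 0 -1"

```text
t: 4.25
eef_pos: [0.4282, 0.2961, 0.0503]
orientation: [-3.141, -0.002, 0.08]
force: [0.9, 0.3, 6.4]
grip_width: 0.0112
gripper_force: 44.2
```

>>> play_rows:
  commands: "0 0 0.1 0 0 0 -1; 0 0 0.3 0 0 0 -1; 0 0 0.6 0 0 0 -1; 0 0 1 0 0 0 -1; 0 0 1 0 0 0 -1; 0 0 1 0 0 0 -1"

```text
t: 4.85
eef_pos: [0.4277, 0.2958, 0.1501]
orientation: [-3.141, -0.001, 0.08]
force: [-0.4, -0.7, -1.9]
grip_width: 0.0112
gripper_force: 43.2
```

>>> play_rows:
  commands: "0 0 0.4 0 0 0 -1; 0 -0.1 0.8 0 0 0 -1; 0 -0.3 1 0 0 -0.008 -1; 0.1 -0.7 1 0 0 -0.016 -1; 0.2 -1 1 0 0 -0.016 -1; 0.2 -1 1 0 0 -0.016 -1; 0.2 -1 1 0 0 -0.016 -1"

```text
t: 5.55
eef_pos: [0.4474, 0.1953, 0.2483]
orientation: [3.141, 0.002, -0.022]
force: [-0.4, 0.3, -0.5]
grip_width: 0.0116
gripper_force: 43.1
```

Run:
```python
from h import *
s=status.observe(); print(s['eef_pos'],s['orientation'],s['force'])
im,d=grab('side'); c=cloud('side')
z=load('side');T=z['T'];f=192/np.tan(np.radians(z['v'])/2);p=T@np.r_[s['eef_pos'],1];u=z['cx']+f*p[0]/-p[2];v=z['cy']-f*p[1]/-p[2]
print(u,v);u=int(u);v=int(v)
cr=im[max(0,v-50):v+50,max(0,u-65):u+65];cv2.imwrite('pics/side2.png',cv2.resize(cr[...,::-1],None,fx=5,fy=5,interpolation=cv2.INTER_CUBIC))
```

```text
[0.44743994 0.19530613 0.24829193] [ 3.14104848e+00  1.81644205e-03 -2.20296967e-02] [-0.41209241  0.33178519 -0.47183049]
267.80163108329947 218.37486628338598
```

View pics/side2.png

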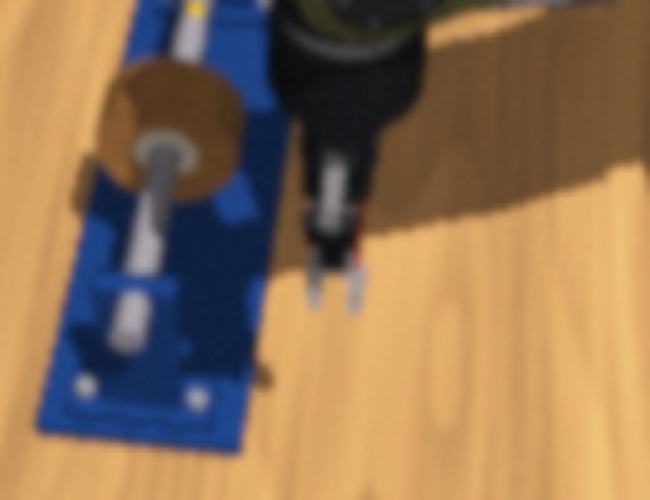

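The crop shows the clip upright in the fingers with its legs at (315,290) and (355,290), centred on the finger at (333,190). I'll carry it towards the groove, stopping short in x for a close look.

>>> play_rows:
  commands: "0.1 -0.4 0 0 0 0 -1; 0.2 -0.8 0 0 0 0 -1; 0.25 -1 0 0 0 0 -1; 0.25 -1 0 0 0 0 -1"

```text
t: 6.0
eef_pos: [0.4728, 0.0946, 0.2487]
orientation: [3.141, 0.001, -0.022]
force: [-1.1, -0.6, -0.8]
grip_width: 0.0113
gripper_force: 43.2
```

>>> play_rows:
  commands: "0.1 -0.4 0 0 0 0 -1; 0.2 -0.8 0 0 0 0 -1; 0.25 -1 0 0 0 0 -1; 0.25 -1 0 0 0 0 -1"

```text
t: 6.4
eef_pos: [0.4979, -0.0049, 0.2486]
orientation: [-3.142, 0.001, -0.022]
force: [1.0, 1.3, -0.6]
grip_width: 0.0114
gripper_force: 43.2
```

>>> play_rows:
  commands: "0 -0.4 0 0 0 0 -1; 0 -0.7 0 0 0 0 -1; 0 -0.9 0 0 0 0 -1; 0 -0.9 0 0 0 0 -1; 0 -0.9 0 0 0 0 -1; 0 -0.9 0 0 0 0 -1"

```text
t: 7.0
eef_pos: [0.4978, -0.0927, 0.2492]
orientation: [-3.141, 0.0, -0.019]
force: [-0.3, 0.1, -1.6]
grip_width: 0.0115
gripper_force: 43.1
```

Run:
```python
from h import *
s=status.observe(); print(s['eef_pos'],s['orientation'],s['force'])
im,d=grab('wrist'); cv2.imwrite('pics/wrist3.png',cv2.resize(im[...,::-1],(800,600)))
c=cloud('wrist'); hsv=cv2.cvtColor(im,cv2.COLOR_RGB2HSV); h,s,v=[hsv[...,i].astype(int) for i in range(3)]
Z=c[...,2]; R=(d>0)&(abs(c[...,0]-.56)<.03)
y=c[R&(h>20)&(h<35)&(s>140)&(Z>.12)&(Z<.15)]
print('yel',len(y)); 
if len(y): print(y.mean(0),np.percentile(y,[1,99],0))
sp=c[R&(s<80)&(Z>.1)&(Z<.15)&(c[...,1]<0)&(c[...,1]>-.2)]
for a in np.arange(-.2,0,.02):
    q=sp[(sp[:,1]>a)&(sp[:,1]<a+.02)]
    if len(q)>10: print(round(a,2),len(q),np.percentile(q[:,0],[1,99]).round(4),np.percentile(q[:,2],99).round(4), q[q[:,2]>np.percentile(q[:,2],90)][:,0].mean().round(4))
```

```text
[ 0.49775136 -0.09271997  0.24916606] [-3.14126750e+00  2.16004473e-04 -1.90564521e-02] [-0.25242859  0.0923798  -1.59645515]
yel 191
[ 0.5585098  -0.09428865  0.13495327] [[ 0.55340449 -0.1007451   0.13209454]
 [ 0.56325993 -0.08779334  0.13696974]]
-0.2 443 [0.5471 0.5662] 0.1411 0.5559
-0.18 466 [0.5476 0.5663] 0.1411 0.5572
-0.16 481 [0.5482 0.5666] 0.1414 0.5569
-0.14 496 [0.5489 0.5671] 0.141 0.5572
-0.12 467 [0.5489 0.5673] 0.141 0.5581
-0.1 195 [0.5495 0.5678] 0.1414 0.5587
-0.08 510 [0.5497 0.5683] 0.1412 0.5586
-0.06 512 [0.55   0.5691] 0.1407 0.5588
-0.04 480 [0.5503 0.5691] 0.1409 0.5597
-0.02 515 [0.5412 0.5787] 0.1495 0.5598
```

View pics/wrist3.png

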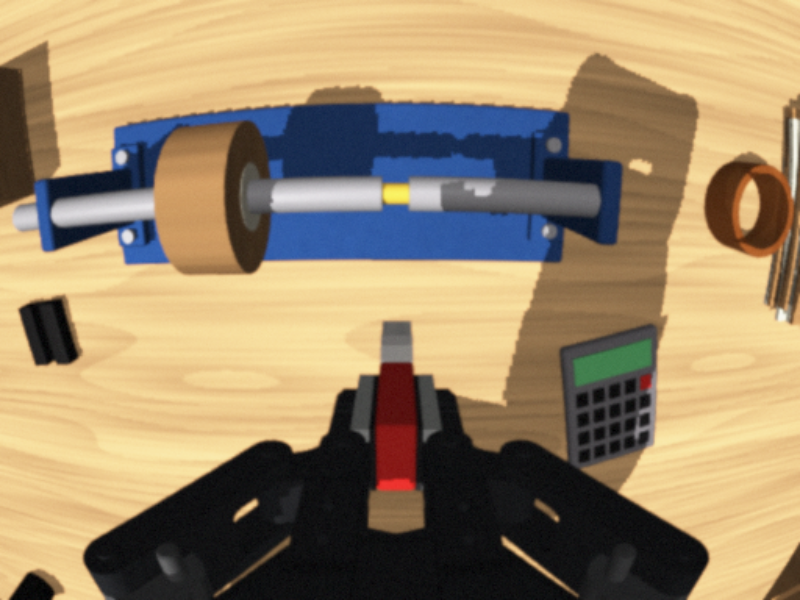

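The wrist view shows the yellow groove at (397,194), directly ahead of the clip at (397,350). The groove's middle is at (0.5587, -0.0943), inside its allowed range. Going over it and down to just above riding height.

>>> play_rows:
  commands: "0.3 -0.015 0 0 0 0 -1; 0.61 -0.015 0 0 0 0 -1; 0.61 -0.015 -0.2 0 0 0 -1; 0.61 -0.015 -0.4 0 0 0 -1; 0.61 -0.015 -0.58 0 0 0 -1; 0.61 -0.015 -0.58 0 0 0 -1; 0.61 -0.015 -0.58 0 0 0 -1"
  grip_force: 30

```text
t: 7.75
eef_pos: [0.5589, -0.0952, 0.1919]
orientation: [-3.142, -0.0, -0.02]
force: [0.7, 0.5, -0.9]
grip_width: 0.0114
gripper_force: 43.2
```

>>> play_rows:
  commands: "0 0 -0.02 0 0 0 -1; 0 0 -0.04 0 0 0 -1; 0 0 -0.06 0 0 0 -1; 0 0 -0.08 0 0 0 -1; 0 0 -0.1 0 0 0 -1; 0 0 -0.1 0 0 0 -1"

```text
t: 8.35
eef_pos: [0.5585, -0.0958, 0.1809]
orientation: [-3.141, 0.001, -0.021]
force: [-0.5, -0.8, -1.4]
grip_width: 0.0115
gripper_force: 43.2
```

>>> play_rows:
  commands: "0 0.01 0 0 0 0 -1; 0 0.01 -0.01 0 0 0 -1; 0 0.01 -0.02 0 0 0 -1; 0 0.01 -0.03 0 0 0 -1; 0 0.01 -0.03 0 0 0 -1"

```text
t: 8.85
eef_pos: [0.5586, -0.0948, 0.1781]
orientation: [-3.142, 0.0, -0.021]
force: [-0.8, 1.4, -0.8]
grip_width: 0.0114
gripper_force: 43.1
```

>>> play_rows:
  commands: "0 0 -0.01 0 0 0 -1; 0 0 -0.01 0 0 0 -1; 0 0 -0.02 0 0 0 -1; 0 0 -0.02 0 0 0 -1"

```text
t: 9.25
eef_pos: [0.5586, -0.0948, 0.1762]
orientation: [-3.142, 0.0, -0.021]
force: [1.1, -0.1, -0.5]
grip_width: 0.0111
gripper_force: 43.1
```

>>> play_rows:
  commands: "0 0 -0.01 0 0 0 -1; 0 0 -0.01 0 0 0 -1"

```text
t: 9.45
eef_pos: [0.5586, -0.0948, 0.1751]
orientation: [-3.141, 0.0, -0.021]
force: [0.2, 0.2, -1.2]
grip_width: 0.0113
gripper_force: 43.1
```

>>> play_rows:
  commands: "0 0 -0.01 0 0 0 -1; 0 0 -0.02 0 0 0 -1; 0 0 -0.02 0 0 0 -1"

```text
t: 9.75
eef_pos: [0.5586, -0.0948, 0.1731]
orientation: [-3.142, 0.0, -0.021]
force: [-0.0, 0.8, -0.4]
grip_width: 0.0112
gripper_force: 43.1
```

>>> play_rows:
  commands: "0 0 -0.01 0 0 0 -1; 0 0 -0.02 0 0 0 -1; 0 0 -0.02 0 0 0 -1"

```text
t: 10.05
eef_pos: [0.5586, -0.0948, 0.1711]
orientation: [-3.142, 0.0, -0.021]
force: [0.5, 1.2, -1.0]
grip_width: 0.0115
gripper_force: 43.1
```

>>> play_rows:
  commands: "0 0 -0.01 0 0 0 -1; 0 0 -0.01 0 0 0 -1"

```text
t: 10.25
eef_pos: [0.5586, -0.0948, 0.1701]
orientation: [-3.142, 0.0, -0.021]
force: [0.1, 1.3, -2.2]
grip_width: 0.0115
gripper_force: 43.1
```

Below riding height (about 0.175) without contact, so the clip is going into the groove. Continuing gently.

>>> play_rows:
  commands: "0 0 -0.01 0 0 0 -1; 0 0 -0.02 0 0 0 -1; 0 0 -0.03 0 0 0 -1; 0 0 -0.03 0 0 0 -1"

```text
t: 10.65
eef_pos: [0.5586, -0.0948, 0.1671]
orientation: [-3.142, 0.0, -0.021]
force: [0.8, 1.2, -1.6]
grip_width: 0.0116
gripper_force: 43.1
```

>>> play_rows:
  commands: "0 0 -0.01 0 0 0 -1; 0 0 -0.02 0 0 0 -1; 0 0 -0.03 0 0 0 -1; 0 0 -0.03 0 0 0 -1"

```text
t: 11.05
eef_pos: [0.5586, -0.0948, 0.1641]
orientation: [-3.142, 0.0, -0.021]
force: [1.0, 1.6, -1.1]
grip_width: 0.0113
gripper_force: 43.2
```

>>> play_rows:
  commands: "0 0 -0.01 0 0 0 -1; 0 0 -0.02 0 0 0 -1; 0 0 -0.03 0 0 0 -1; 0 0 -0.03 0 0 0 -1"

```text
t: 11.45
eef_pos: [0.5586, -0.0948, 0.1611]
orientation: [-3.142, 0.0, -0.021]
force: [-0.1, 1.1, -1.9]
grip_width: 0.0114
gripper_force: 43.2
```

>>> play_rows:
  commands: "0 0 -0.01 0 0 0 -1; 0 0 -0.02 0 0 0 -1; 0 0 -0.03 0 0 0 -1; 0 0 -0.04 0 0 0 -1; 0 0 -0.04 0 0 0 -1"

```text
t: 11.95
eef_pos: [0.5586, -0.0948, 0.1571]
orientation: [-3.142, 0.0, -0.021]
force: [0.1, 1.1, -1.5]
grip_width: 0.0117
gripper_force: 43.2
```

>>> play_rows:
  commands: "0 0 -0.01 0 0 0 -1; 0 0 -0.02 0 0 0 -1; 0 0 -0.03 0 0 0 -1; 0 0 -0.04 0 0 0 -1; 0 0 -0.04 0 0 0 -1"

```text
t: 12.45
eef_pos: [0.5586, -0.0948, 0.1531]
orientation: [-3.142, 0.0, -0.021]
force: [0.5, 0.4, -0.8]
grip_width: 0.0116
gripper_force: 43.1
```

>>> play_rows:
  commands: "0 0 -0.01 0 0 0 -1; 0 0 -0.02 0 0 0 -1; 0 0 -0.02 0 0 0 -1"

```text
t: 12.75
eef_pos: [0.5586, -0.0948, 0.1511]
orientation: [-3.142, 0.0, -0.021]
force: [-0.8, 0.5, 0.0]
grip_width: 0.0113
gripper_force: 43.1
```

>>> play_rows:
  commands: "0 0 -0.01 0 0 0 -1; 0 0 -0.01 0 0 0 -1"

```text
t: 12.95
eef_pos: [0.5586, -0.0948, 0.1501]
orientation: [3.142, 0.0, -0.021]
force: [0.5, 0.0, -0.8]
grip_width: 0.0114
gripper_force: 43.1
```

>>> play_rows:
  commands: "0 0 -0.01 0 0 0 -1; 0 0 -0.01 0 0 0 -1"

```text
t: 13.15
eef_pos: [0.5586, -0.0948, 0.1491]
orientation: [-3.142, 0.0, -0.021]
force: [-0.0, 0.5, -0.4]
grip_width: 0.0113
gripper_force: 43.1
```

>>> play_rows:
  commands: "0 0 -0.005 0 0 0 -1; 0 0 -0.005 0 0 0 -1"

```text
t: 13.35
eef_pos: [0.5587, -0.0948, 0.1489]
orientation: [3.142, -0.0, -0.021]
force: [-0.9, -0.2, 0.2]
grip_width: 0.0115
gripper_force: 43.3
```

>>> play_rows:
  commands: "0 0 -0.005 0 0 0 -1; 0 0 -0.005 0 0 0 -1"

```text
t: 13.55
eef_pos: [0.5588, -0.0948, 0.1487]
orientation: [3.141, -0.001, -0.021]
force: [-0.7, -0.2, 4.8]
grip_width: 0.0116
gripper_force: 44.0
```

Contact at TCP z 0.1487, which matches home (clip_center about 0.144). Releasing and looking.

>>> play_rows:
  commands: "0 0 0.01 0 0 0 -0.6; 0 0 0.01 0 0 0 -0.3; 0 0 0.01 0 0 0 0; 0 0 0.01 0 0 0 0; 0 0 0.01 0 0 0 0; 0 0 0.1 0 0 0 0; 0 0 0.3 0 0 0 0; 0 0 0.7 0 0 0 0"

```text
t: 14.35
eef_pos: [0.5577, -0.0946, 0.2173]
orientation: [-3.141, 0.005, -0.021]
force: [0.2, 0.7, 0.4]
grip_width: 0.0424
gripper_force: 0.0
```

>>> play_rows:
  commands: "-0.3 0 0.3 0 0 0 0; -0.6 0 0.3 0 0 0 0; -0.6 0 0.3 0 0 0 0; -0.6 0 0.3 0 0 0 0; -0.6 0 0.3 0 0 0 0"

```text
t: 14.85
eef_pos: [0.4991, -0.0948, 0.2484]
orientation: [3.142, -0.0, -0.021]
force: [-0.1, -0.2, -0.2]
grip_width: 0.0428
gripper_force: 0.0
```

Run:
```python
from h import *
s=status.observe(); print(s['t'],s['eef_pos'],s['orientation'],s['force'])
im,d=grab('wrist'); cv2.imwrite('pics/wrist4.png',cv2.resize(im[...,::-1],(800,600)))
c=cloud('wrist'); hsv=cv2.cvtColor(im,cv2.COLOR_RGB2HSV); h,s,v=[hsv[...,i].astype(int) for i in range(3)]
R=(d>0)&(abs(c[...,0]-.56)<.06)
p=c[R&((h<6)|(h>174))&(s>150)&(v>60)&(c[...,1]<0)]
print('red',len(p),np.percentile(p,[2,50,98],0)); t=p[p[:,2]>p[:,2].max()-.005]; print('top',t.mean(0),np.percentile(t,[2,98],0))
q=c[R&(h>5)&(h<22)&(c[...,2]>.1)&(c[...,2]<.19)&(c[...,1]>-.03)&(c[...,1]<.1)]
print('roll',len(q),np.percentile(q,[1,50,99],0))
```

```text
14.85 [ 0.499091   -0.09481605  0.24837878] [ 3.14156901e+00 -8.62795981e-05 -2.06553736e-02] [-0.14955122 -0.18014867 -0.21739537]
red 623 [[ 0.54191626 -0.10063318  0.15483353]
 [ 0.5556904  -0.09526193  0.18318914]
 [ 0.56746835 -0.08974299  0.18538212]]
top [ 0.55327396 -0.0951389   0.18350415] [[ 0.54191522 -0.10078522  0.18160706]
 [ 0.56398626 -0.08972631  0.1854549 ]]
roll 5978 [[ 0.51821493 -0.01223484  0.10502292]
 [ 0.56334382 -0.00069115  0.16621998]
 [ 0.60211842  0.02845462  0.17551984]]
```

View pics/wrist4.png

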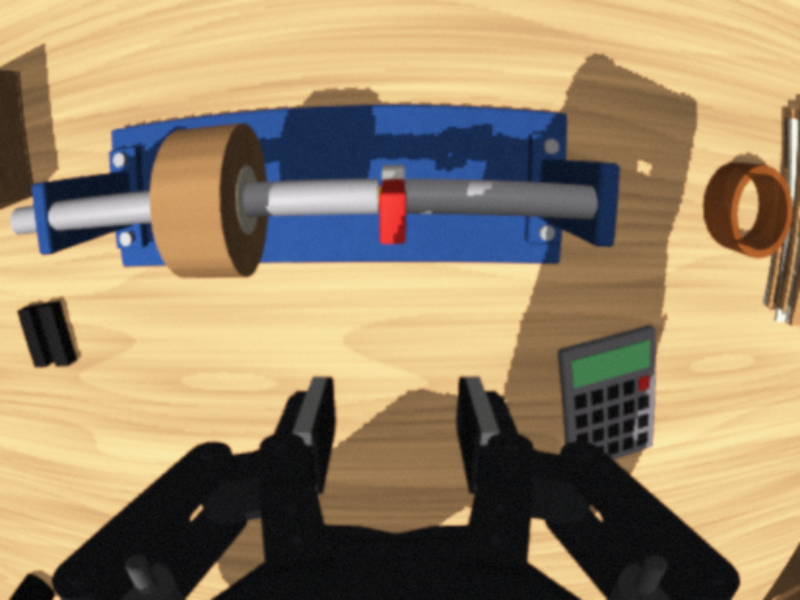

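The clip hangs home: tab top at (393,215), z about 0.184, on y -0.095. The roll's near face is at y -0.012 and its far face at about 0.028. Now shutting the fingers and going behind the roll.

>>> play_rows:
  commands: "0.2 0.4 0.2 0 0 0 -1; 0.4 0.7 0.2 0 0 0 -1; 0.6 1 0.2 0 0 0 -1; 0.6 1 0.2 0 0 0 -1"

```text
t: 15.3
eef_pos: [0.5602, 0.0083, 0.2673]
orientation: [-3.141, 0.001, -0.017]
force: [-0.7, -0.6, 0.6]
grip_width: -0.0001
gripper_force: 0.0
```

>>> play_rows:
  commands: "0.01 0.3 0 0 0 0 -1; 0.01 0.6 -0.2 0 0 0 -1; 0.01 0.6 -0.2 0 0 0 -1; 0.01 0.6 -0.2 0 0 0 -1; 0.01 0.6 -0.2 0 0 0 -1; 0.01 0.6 -0.2 0 0 0 -1"

```text
t: 15.9
eef_pos: [0.5599, 0.0643, 0.2487]
orientation: [3.142, -0.001, -0.022]
force: [0.7, -2.0, -0.3]
grip_width: -0.0001
gripper_force: 0.0
```

Run:
```python
from h import *
s=status.observe(); print(s['t'],s['eef_pos'],s['grip_width'])
im,d=grab('side'); c=cloud('side'); hsv=cv2.cvtColor(im,cv2.COLOR_RGB2HSV); h,S,v=[hsv[...,i].astype(int) for i in range(3)]
q=c[(d>0)&(h>5)&(h<22)&(S>60)&(c[...,2]>.1)&(c[...,2]<.19)&(abs(c[...,0]-.56)<.06)&(abs(c[...,1])<.1)]
print('roll',len(q),np.percentile(q,[1,10,50,90,99],0).round(4))
cr=im[110:260,140:340];cv2.imwrite('pics/side5.png',cv2.resize(cr[...,::-1],None,fx=4,fy=4,interpolation=cv2.INTER_CUBIC))
```

```text
15.9 [0.55987356 0.06430645 0.24873484] -0.0001137138025954315
roll 545 [[ 0.5154 -0.0437  0.1017]
 [ 0.5235 -0.0009  0.1156]
 [ 0.554   0.0273  0.1557]
 [ 0.5917  0.0311  0.1729]
 [ 0.6011  0.0331  0.1761]]
```

View pics/side5.png

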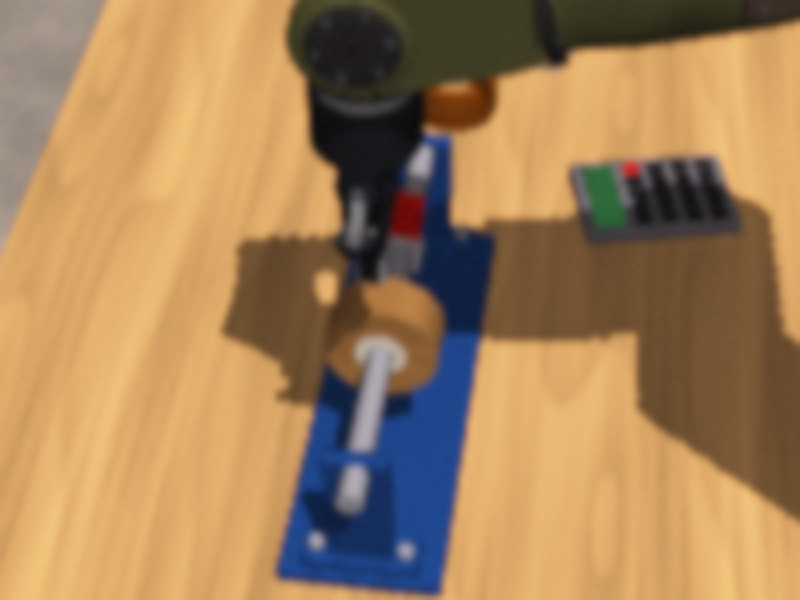

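The side crop shows the clip seated (red tab at (407,215)), the roll's far face at y about 0.030 and the shut fingers above. Descending behind the roll, then pushing.

>>> play_rows:
  commands: "0 0.04 -0.3 0 0 0 -1; 0 0.04 -0.6 0 0 0 -1; 0 0.04 -0.85 0 0 0 -1; 0 0.04 -0.98 0 0 0 -1; 0 0.04 -0.98 0 0 0 -1; 0 0.04 -0.98 0 0 0 -1"

```text
t: 16.55
eef_pos: [0.5602, 0.069, 0.1514]
orientation: [-3.142, -0.001, -0.021]
force: [0.3, -0.0, 0.0]
grip_width: 0.0001
gripper_force: 0.0
```

>>> play_rows:
  commands: "0 -0.04 0 0 0 0 -1; 0 -0.08 0 0 0 0 -1; 0 -0.12 0 0 0 0 -1; 0 -0.16 0 0 0 0 -1; 0 -0.2 0 0 0 0 -1; 0 -0.24 0 0 0 0 -1; 0 -0.28 0 0 0 0 -1; 0 -0.3 0 0 0 0 -1"

```text
t: 17.35
eef_pos: [0.5596, 0.039, 0.1503]
orientation: [-3.141, 0.0, -0.021]
force: [-0.9, 2.0, 0.5]
grip_width: -0.0
gripper_force: 1.0
```

>>> play_rows:
  commands: "0 -0.04 0 0 0 0 -1; 0 -0.08 0 0 0 0 -1; 0 -0.12 0 0 0 0 -1; 0 -0.16 0 0 0 0 -1; 0 -0.2 0 0 0 0 -1; 0 -0.24 0 0 0 0 -1; 0 -0.28 0 0 0 0 -1; 0 -0.32 0 0 0 0 -1"

```text
t: 18.15
eef_pos: [0.5596, 0.0069, 0.1502]
orientation: [-3.142, 0.0, -0.021]
force: [-1.4, 2.2, -0.5]
grip_width: 0.0
gripper_force: 1.1
```

>>> play_rows:
  commands: "-0.01 -0.03 0 0 0 0 -1; -0.01 -0.06 0 0 0 0 -1; -0.01 -0.09 0 0 0 0 -1; -0.01 -0.12 0 0 0 0 -1; -0.01 -0.15 0 0 0 0 -1; -0.01 -0.18 0 0 0 0 -1; -0.01 -0.21 0 0 0 0 -1; -0.01 -0.21 0 0 0 0 -1"

```text
t: 18.95
eef_pos: [0.5586, -0.0143, 0.1503]
orientation: [3.141, -0.0, -0.021]
force: [0.6, 0.2, 0.2]
grip_width: -0.0002
gripper_force: 0.0
```

Run:
```python
from h import *
s=status.observe(); print(s['t'],s['eef_pos'],s['force'])
im,d=grab('scene'); c=cloud('scene'); hsv=cv2.cvtColor(im,cv2.COLOR_RGB2HSV); h,S,v=[hsv[...,i].astype(int) for i in range(3)]
N=(d>0)&(abs(c[...,0]-.56)<.06)&(c[...,1]<.1)&(c[...,1]>-.14)&(c[...,2]>.1)
q=c[N&(h>6)&(h<22)&(S>60)&(c[...,2]<.19)&(c[...,2]>.15)]
print('roll',len(q),np.percentile(q,[2,10,50,90,98],0).round(4))
q=c[N&((h<6)|(h>174))&(S>150)]
print('red',len(q),np.percentile(q,[2,50,98],0).round(4))
```

```text
18.95 [ 0.55863508 -0.01428441  0.15025154] [0.64987322 0.20855605 0.16087786]
roll 484 [[ 0.5449 -0.0942  0.1507]
 [ 0.5554 -0.0657  0.1544]
 [ 0.5791 -0.0469  0.1689]
 [ 0.5962 -0.029   0.1758]
 [ 0.5993 -0.026   0.1793]]
red 124 [[ 0.5459 -0.098   0.1464]
 [ 0.5626 -0.0899  0.17  ]
 [ 0.5681 -0.0879  0.1866]]
```

>>> play_rows:
  commands: "0 -0.03 0 0 0 0 -1; 0 -0.06 0 0 0 0 -1; 0 -0.09 0 0 0 0 -1; 0 -0.12 0 0 0 0 -1; 0 -0.14 0 0 0 0 -1; 0 -0.16 0 0 0 0 -1; 0 -0.16 0 0 0 0 -1"

```text
t: 19.7
eef_pos: [0.5587, -0.0301, 0.1503]
orientation: [3.141, -0.0, -0.021]
force: [0.1, 0.3, -0.1]
grip_width: -0.0
gripper_force: 0.0
```

>>> play_rows:
  commands: "0 -0.01 0 0 0 0 -1; 0 -0.02 0 0 0 0 -1; 0 -0.03 0 0 0 0 -1"

```text
t: 20.0
eef_pos: [0.5587, -0.0328, 0.1503]
orientation: [-3.142, -0.0, -0.021]
force: [-0.4, 1.6, -0.2]
grip_width: 0.0001
gripper_force: 1.0
```

>>> play_rows:
  commands: "0 -0.005 0 0 0 0 -1; 0 -0.01 0 0 0 0 -1"

```text
t: 20.2
eef_pos: [0.5586, -0.0338, 0.1503]
orientation: [3.142, -0.0, -0.021]
force: [-0.2, 2.4, -0.1]
grip_width: 0.0002
gripper_force: 1.0
```

>>> play_rows:
  commands: "0 -0.005 0 0 0 0 -1; 0 -0.01 0 0 0 0 -1"

```text
t: 20.4
eef_pos: [0.5586, -0.0348, 0.1503]
orientation: [-3.142, 0.0, -0.021]
force: [-0.1, 2.4, -0.3]
grip_width: -0.0001
gripper_force: 1.4
```

>>> play_rows:
  commands: "0 -0.005 0 0 0 0 -1; 0 -0.01 0 0 0 0 -1"

```text
t: 20.6
eef_pos: [0.5586, -0.0354, 0.1503]
orientation: [-3.141, 0.0, -0.021]
force: [-1.0, 8.1, 1.2]
grip_width: -0.0004
gripper_force: 4.1
```

>>> play_rows:
  commands: "0 -0.005 0 0 0 0 -1; 0 -0.01 0 0 0 0 -1"

```text
t: 20.8
eef_pos: [0.5586, -0.0356, 0.1503]
orientation: [-3.14, 0.0, -0.02]
force: [-0.6, 15.4, 1.2]
grip_width: -0.0
gripper_force: 7.5
```

>>> play_rows:
  commands: "0 -0.005 0 0 0 0 -1; 0 -0.01 0 0 0 0 -1"

```text
t: 21.0
eef_pos: [0.5586, -0.0357, 0.1503]
orientation: [-3.138, 0.0, -0.02]
force: [-1.0, 21.1, 1.6]
grip_width: 0.0005
gripper_force: 10.8
```

The force steps up at y -0.0355, so the roll is against the clip. Backing off and withdrawing.

>>> play_rows:
  commands: "0 0.02 0 0 0 0 -1; 0 0.06 0 0 0 0 -1; 0 0.15 0 0 0 0 -1; 0 0.2 0.2 0 0 0 -1; 0 0.2 0.6 0 0 0 -1; 0 0.2 1 0 0 0 -1; 0 0.2 1 0 0 0 -1"

```text
t: 21.7
eef_pos: [0.5602, -0.0176, 0.2559]
orientation: [3.141, -0.009, -0.021]
force: [0.8, 0.6, -0.3]
grip_width: -0.0001
gripper_force: 0.0
```

>>> play_rows:
  commands: "-0.3 0 0.1 0 0 0 -1; -0.6 -0.3 0.1 0 0 0 -1; -0.6 -0.6 0.1 0 0 0 -1; -0.6 -0.6 0.1 0 0 0 -1; -0.6 -0.6 0.1 0 0 0 -1; -0.6 -0.6 0.1 0 0 0 -1"

```text
t: 22.3
eef_pos: [0.4988, -0.0772, 0.2599]
orientation: [-3.141, 0.0, -0.02]
force: [0.6, 0.0, 0.4]
grip_width: -0.0003
gripper_force: 0.0
```

Run:
```python
from h import *
s=status.observe(); print(s['t'],s['eef_pos'],s['force'])
im,d=grab('wrist'); cv2.imwrite('pics/wrist6.png',cv2.resize(im[...,::-1],(800,600)))
c=cloud('wrist'); hsv=cv2.cvtColor(im,cv2.COLOR_RGB2HSV); h,S,v=[hsv[...,i].astype(int) for i in range(3)]
N=(d>0)&(abs(c[...,0]-.56)<.06)&(c[...,1]<.05)&(c[...,1]>-.14)&(c[...,2]>.1)
q=c[N&(h>6)&(h<22)&(S>60)&(c[...,2]<.19)&(c[...,2]>.165)]
print('roll',len(q),np.percentile(q,[2,50,98],0).round(4))
q=c[N&((h<6)|(h>174))&(S>150)]
print('red',len(q),np.percentile(q,[2,50,98],0).round(4))
```

```text
22.3 [ 0.49875494 -0.07718789  0.25993562] [0.61731203 0.01898265 0.39915143]
roll 3493 [[ 0.5327 -0.0891  0.1655]
 [ 0.56   -0.0701  0.1728]
 [ 0.5854 -0.0509  0.1758]]
red 545 [[ 0.5422 -0.1011  0.158 ]
 [ 0.5559 -0.0953  0.1833]
 [ 0.5673 -0.0901  0.1854]]
```

View pics/wrist6.png

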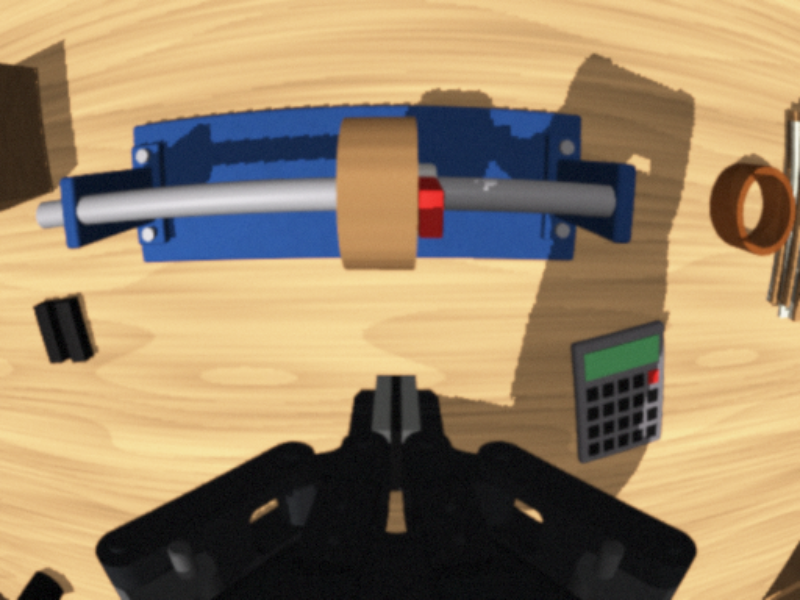

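The wrist view shows the roll (380,195) touching the clip (430,205), which still sits upright and home. The robot is clear.

```bash
python3 -c "
from plant import hand_in; print(hand_in())"
```

```text
the job is handed in; nothing more can be done
None
```

The job is handed in at about 22 s: the clip is fully home in the groove, the roll rests against it, and the arm is clear; no verdict came back. The wrist camera had already located the groove, so the clip dropped straight in on a slow force-checked descent, without a search along the spindle.

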